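Swap the prop under a glazed sash for a tight wedge

ROBOT

A 7-joint arm with a two-finger parallel gripper is mounted at the origin on the work surface. World frame = base frame: x ahead of the robot, y to its left, z up, the work surface at z = 0. Lengths are in m, angles in degrees, forces in N, time in s.
With the tool pointing down it reaches from about 0.425 to 0.875 m from the base axis. Payload 8.4 kg.
Tool frame: the origin (TCP) lies where the fingers leave the gripper's body, on its centre line; the fingertips stand 73 mm ahead of it and the grasp point (between the pads) lies 54 mm ahead of it; z points along the fingers, y is the line along which they close (so a half turn about z gives the same grasp; the last joint's range is limited). The gripper opens to 85 mm and grips with 20 to 120 N. Pads are 22 mm wide; open, the fingers measure 114 mm over their backs; the gripper's body (76 mm by 85 mm) begins 54 mm behind the grasp point. The pads swing forward as they close: fully open they stand 13 mm farther back than shut.
Start: joints at [69.832, 19.091, 2.286, 83.961, -0.768, 76.965, -3.352], TCP at [0.163, -0.629, 0.304] pointing down, gripper open.
Joint ranges: [-147.57, 147.57], [-21.85, 119.76], [-74.77, 79.35], [14.55, 137.4], [-85.83, 265.84], [4.83, 119.75], [-152.11, 152.11]. Speed limits (degrees/s): [127.2, 127.2, 159.86, 159.86, 180, 180, 180].

INTERFACE

Orientations are given as [roll, pitch, yaw] about the fixed x, y, z axes, in that order (R = Rz(yaw) Ry(pitch) Rx(roll)).
In Python, from bench import sense, get_image, calibration, finish_job gives the robot as it stands. The module is installed in compiled form; this text tells all that it offers.
- The arm moves only by the tool carry_out, never from a script. Its argument "targets" is a list of rows, each a list of 5 numbers: the shift along the tool's x, y, z in mm, then the turn about the tool's z in rad, then the opening, from 0 (shut) to 1 (fully open). A call has 1 to 10 rows; each row is the pose to reach, as a shift and turn from the pose commanded when the call began, along the tool's axes at that moment; what a row does not reach only later rows make up. A row lasts 1/8 s, in which the tool goes at most 62.5 mm and 10.7 degrees, less where a joint would pass 70% of its speed; a pose out of reach is approached as far as the arm can. A call with a gripper value outside its range is refused whole. The fingers move at their own pace and stop on an object; the grip force is fixed at half the most. Time passes only in rows, so rows that repeat a pose let the fingers close. It gives the time, the measured TCP pose, the force, the opening and the grip force at its end, in the units of the state.
- sense(): the state, without advancing time (a new reading comes with each control period).
- get_image(name): name is "side" or "top" or "wrist"; returns the picture (420x560x3 uint8, blue, green, red); there is no depth.
- calibration(name): a dict with "fx", "fy", "cx", "cy" (pixels), "world_from_camera" (4x4, takes a point from camera to world coordinates); the wrist camera has in their place "tool_from_camera" (4x4, takes a point from camera to tool coordinates, whose origin is the TCP and whose axes are the flange's). Camera axes: x right, y up, looking along -z (the intrinsics and any distortion apply to the point x, -y, -z); pixel columns grow to the right and rows downward; lengths in m; the calibration is good to about 2 mm. A picture is of the moment at which its call begins: read the wrist's pose just before it. calibration takes no time and is no camera call.
- finish_job(): hands the job in; it is judged then, once.
The state is a dict: "time_s": time; "joints": joint angles; "joint_vel": joint speeds; "tau": joint torques, N m; "position": TCP position; "tool_rot": TCP orientation; "ft_force": force on the tool from outside, world axes, zero at the start; "torque": the same for the moment, N m; "width": finger opening in m; "grip_force": force on a finger pad.
Only numpy, scipy, OpenCV 4.12 (cv2) and the standard library are available. Lean on these libraries where they do the work, as an engineer would, in place of code of your own. Each camera call takes 0.05 s, during which the arm holds its last target. There are 200 camera calls.

TASK

The glazed oak sash has dropped in its frame and rests on a loose flat wooden prop. Push the long wooden wedge, thin end first, under the sash's bottom edge beside the prop until the sash is hard up against the frame's head and the wedge stays jammed tight on its own; then draw out the freed prop and leave it lying in the grey tray. Do not let the sash drop, do not press hard on the sash with the robot itself, and leave the hammer and the tape measure where they are.

Things in the scene. Friction and masses are not known exactly. Their poses are not given: they have to be found in the camera images.
- wedge: Loose brown oak wedge lying on the table, 125 mm long, 36 mm wide, 55 g. Origin: centre of its flat underside. Its x axis runs along its length: thin end (4 mm thick) at x = +62.5 mm, thick heel (29 mm) at x = -62.5 mm, the upper face one straight slope between them; z up. At the start its thin end points towards the frame (the robot's left), within about 55 degrees.
- prop: Loose flat dark-wood block 95 mm (its x) by 30 mm (its y) by 14 mm high (z), 30 g, lying on the table under the sash's bottom edge with about 65 mm sticking out in front; the sash's weight rests on it. It may lie up to 90 mm to either side of the middle of the sash. Origin: centre of its underside.
- frame: Oak frame fixed to the table, open below: posts 36 x 40 mm, inner faces 352 mm apart, top of the head at 246 mm. Origin: on the table, midway between the posts and in mid thickness of the sash. x points through the frame from its front to its back, about to the robot's left; y along the sash, z up. Post fronts at x = -10 mm, feet from there to x = 70 mm; behind the sash is empty.
- sash (a joint): Height of the glazed sash above its lowest position, m; it slides straight up and down in the frame. Its bottom edge is 8 mm plus this value above the table. Resting on the prop it reads 0.006; at 0.012 (edge 20 mm up) it is hard against the head, a firm stop. Mass about 0.4 kg; 346 mm wide, 24 mm thick.
- sash_edge (a point): Middle of the sash's front bottom edge; moves with the sash, axes as the frame's. The bottom rail rises 70 mm from here; above it a drip moulding juts 25 mm from the front face, overhanging wedge and prop. With the sash fully up about 80 mm of the wedge is past this edge, 45 mm sticks out. Wood friction about 0.6: the push grows to 12 to 20 N as the wedge jams.
- tray: Grey plastic open tray fixed to the table, 170 mm (x) by 140 mm (y), 28 mm high, walls and floor 4 mm. Origin: centre of its underside. It stands to the robot's right, nearer or farther than the tape measure.
- hammer: Bystander: hammer lying on the table, 260 mm long, red handle along its x axis, head at +x. Origin: middle of its length, at table height.
- tape: Bystander: closed black tape measure, 72 x 60 x 30 mm high, lying flat. Origin: centre of its underside.
Things that resemble listed ones, but are neither listed nor needed, are in the scene too. What is meant by the wedge is not turquoise, and is the larger of those in its own colour.

How it is judged (in metres and radians):
On the way, in this order (a step that is already met when the one before it is completed fails the run):
1. the sash is pressed hard up against the head by the wedge, the prop still under it (value of joint sash above 0.0115 m and contact force between wedge and sash above 8 N and x of prop in the frame of frame above -0.04 m), for 0.3 s.
2. the prop is drawn out from under the sash while the wedge holds it up (x of prop in the frame of frame below -0.06 m and value of joint sash above 0.0115 m and contact force between wedge and sash above 7 N), for 0.1 s.
At the end, for the whole second after the job is handed in: The sash stands within 0.5 mm of the head or harder (joint above 0.0115), the wedge alone holds it and presses on it with more than 7 N, lying on the table (tilted less than 0.12 rad); the prop's origin is inside the tray, less than 30 mm above its underside; both at rest (value of joint sash above 0.0115 m and contact force between wedge and sash above 7 N and angle between wedge's own z axis and vertical below 0.12 rad and x of prop in the frame of tray between -0.08 and 0.08 m and y of prop in the frame of tray between -0.07 and 0.07 m and z of prop in the frame of tray below 0.03 m and linear speed of wedge below 0.01 m/s and linear speed of prop below 0.02 m/s); the robot touches nothing.
It fails at once if the sash drops below the prop's height (value of joint sash below 0.004 m).
It fails at once if the robot presses on the sash with more than 15 N (contact force between any of the arm, the fingers and sash above 15 N).
It fails at once if the hammer or tape measure is moved more than 30 mm (distance of any of hammer, tape from where it was at the start of the episode above 0.03 m).
It also fails if it takes over 64 s, if anything falls off the work surface, if the arm or the gripper's body presses on something with over 40 N, if the wrist force passes 120 N, or if a joint passes its speed limit or range.

## Working session

There is one attempt and no reset: what is moved stays moved. The work goes in short steps, Python scripts to look and compute and a tool call to move; the robot and the scene stay as the last step left them, time stands still between calls to the robot, and variables do not carry over. Pictures are saved under pics/ and viewed, at most 10 in all, crops included, and the job is handed in when it is done.

Besides the shell and the picture viewer there is one more tool, called as a command line: name --pt "numbers of a row" for each row, then --argument value for the rest. carry_out: Moves the arm, as the interface text tells. Its arguments: {"type":"object","properties":{"targets":{"type":"array"}},"required":["targets"]}

```bash
mkdir -p pics
cat > h.py <<'E'
import numpy as np, cv2
from bench import sense,get_image,calibration
from scipy.spatial.transform import Rotation as R
def cam(n,s=None):
    c=calibration(n)
    if 'world_from_camera' in c: T=np.array(c['world_from_camera'])
    else:
        s=s or sense(); W=np.eye(4); W[:3,:3]=R.from_euler('xyz',s['tool_rot'],degrees=True).as_matrix(); W[:3,3]=s['position']
        T=W@np.array(c['tool_from_camera'])
    return c,T
def ray(c,T,u,v):
    d=T[:3,:3]@np.array([(u-c['cx'])/c['fx'],-(v-c['cy'])/c['fy'],-1]); return T[:3,3],d
def onz(c,T,u,v,z):
    o,d=ray(c,T,u,v); return o+d*(z-o[2])/d[2]
def tri(r1,r2):
    (a,d),(b,e)=r1,r2; k=np.linalg.lstsq(np.c_[d,-e],b-a,rcond=None)[0]
    p,q=a+k[0]*d,b+k[1]*e; return (p+q)/2,np.linalg.norm(p-q)
def proj(c,T,p):
    q=np.linalg.inv(T)@np.r_[p,1]; return np.array([c['cx']+c['fx']*q[0]/-q[2], c['cy']-c['fy']*q[1]/-q[2]])
E
python3 - <<'E'
from h import *
s=sense();print(s)
for n in('side','top'):
    print(n,{k:np.round(np.array(v),3).tolist() for k,v in calibration(n).items()})
    cv2.imwrite(f'pics/{n}0.png',get_image(n))
print(calibration('wrist'))
E
```

```text
{'time_s': 0.0, 'joints': array([69.83466513, 19.13371085,  2.28331957, 84.00949505, -0.76729231,
       76.96543635, -3.35323191]), 'joint_vel': array([-0.00010039,  0.01351964, -0.00575502,  0.03993824,  0.02129115,
        0.00864757,  0.09401327]), 'tau': array([-2.35390144e-04, -6.58548045e+01,  1.36567444e+00, -4.05563664e+01,
        1.69430341e-02,  1.28735529e-02, -5.39750644e-06]), 'position': array([ 0.16245496, -0.62903503,  0.30301219]), 'tool_rot': array([-1.79906804e+02,  6.45970034e-03,  1.44805217e+01]), 'ft_force': array([ 0.25346628,  0.3341025 , -0.33918647]), 'torque': array([0.02555949, 0.00527326, 0.00589825]), 'grip_force': 0.0, 'width': 0.08505373106453235}
side {'fx': 432.236, 'fy': 432.236, 'cx': 279.453, 'cy': 206.022, 'world_from_camera': [[-0.989, 0.11, -0.096, 0.451], [-0.146, -0.767, 0.625, 0.725], [-0.005, 0.632, 0.775, 0.877], [0.0, 0.0, 0.0, 1.0]]}
top {'fx': 407.532, 'fy': 407.532, 'cx': 283.445, 'cy': 212.941, 'world_from_camera': [[-0.027, 0.998, -0.064, 0.502], [-1.0, -0.026, 0.017, 0.04], [0.016, 0.065, 0.998, 0.928], [0.0, 0.0, 0.0, 1.0]]}
{'fx': 359.5941475902947, 'fy': 359.5941475902947, 'cx': 277.8943225466389, 'cy': 204.95819108740005, 'tool_from_camera': array([[ 4.53981369e-04,  9.62351569e-01,  2.71807378e-01,
         6.92743287e-02],
       [ 9.99999380e-01, -1.60585950e-04, -1.10166600e-03,
         1.29755954e-03],
       [-1.01654156e-03,  2.71807710e-01, -9.62351046e-01,
        -7.02683562e-02],
       [ 0.00000000e+00,  0.00000000e+00,  0.00000000e+00,
         1.00000000e+00]])}
```

View pics/top0.png

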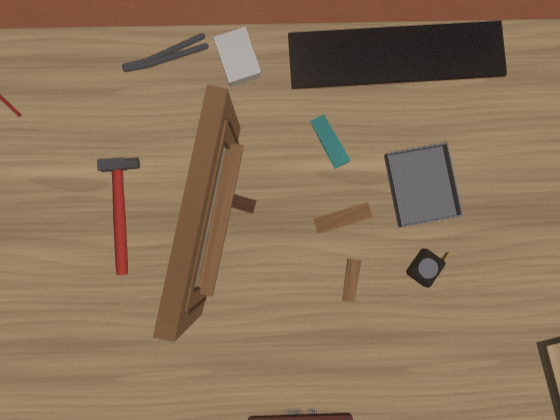

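View pics/side0.png

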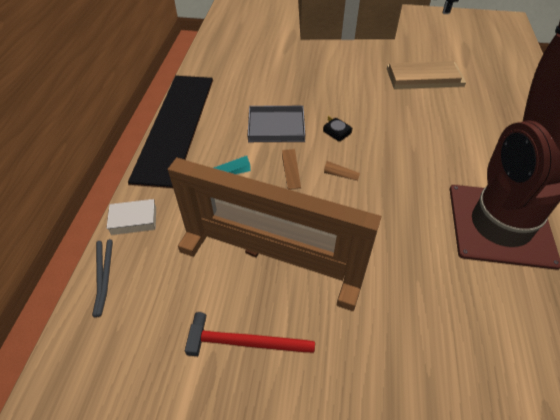

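Wedge candidates in the top view are the large brown bar at (343,218), the small brown bar at (352,280) and the turquoise bar at (330,141). By the description, the wedge is the large brown one at (343,218). The prop sticks out at (244,203), the tray is at (423,185), and the hammer is at (120,215). The tape is at (427,268).

```bash
cat > m1.py <<'E'
from h import *
t=cv2.imread('pics/top0.png');s=cv2.imread('pics/side0.png')
ct,Tt=cam('top');cs,Ts=cam('side')
# head-top corners hand-picked, triangulated
for a,b in [((208,87),(174,163)),((155,337),(375,212)),((343,218),(291,169)),((423,185),(277,124)),((427,268),(338,128)),((244,203),(253,252))]:
    p,e=tri(ray(ct,Tt,*a),ray(cs,Ts,*b));print(a,np.round(p,4),round(e,4), np.round(onz(ct,Tt,*a,0.015),4))
A=cv2.resize(t[80:345,150:380],None,fx=2.2,fy=2.2,interpolation=cv2.INTER_CUBIC)
cv2.imwrite('pics/ct.png',A)
cv2.imwrite('pics/cs.png',cv2.resize(s[140:320,160:390],None,fx=3.3,fy=3.3,interpolation=cv2.INTER_CUBIC))
E
python3 m1.py
```

```text
(208, 87) [0.7556 0.1477 0.2606] 0.006 [0.8534 0.1881 0.015 ]
(155, 337) [0.3557 0.2333 0.2798] 0.0003 [0.2958 0.3125 0.015 ]
(343, 218) [ 0.5457 -0.111   0.0084] 0.0006 [ 0.5457 -0.1099  0.015 ]
(423, 185) [ 0.615  -0.2979  0.0059] 0.0037 [ 0.6158 -0.2945  0.015 ]
(427, 268) [ 0.4277 -0.2941  0.0154] 0.0021 [ 0.4287 -0.2942  0.015 ]
(244, 203) [ 0.6039  0.12   -0.0764] 0.0204 [0.5854 0.1116 0.015 ]
```

View pics/ct.png

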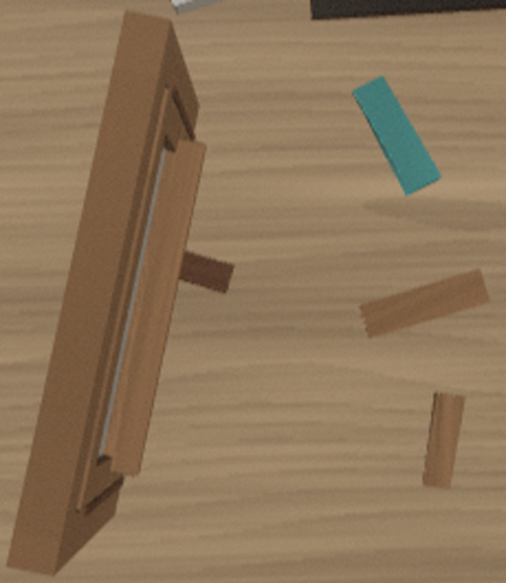

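View pics/cs.png

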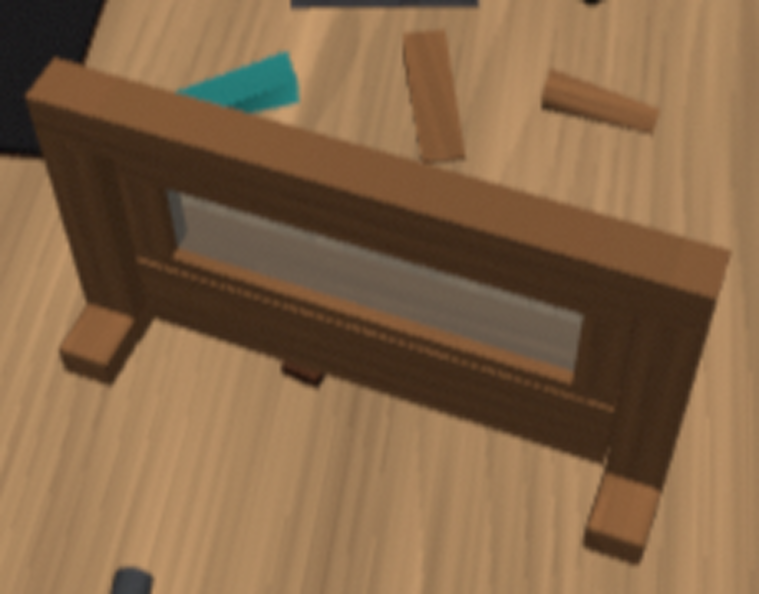

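The crops show the wedge's thin end at crop left (360–370, 305–337) and its heel at (480–490, 270–300). The head-top corners are visible in both views. The prop's front end is at crop (235,263)/(227,293).

```bash
cat > m2.py <<'E'
from h import *
ct,Tt=cam('top');cs,Ts=cam('side')
t=lambda a:(a[0]/2.2+150,a[1]/2.2+80)
s=lambda a:(a[0]/3.3+160,a[1]/3.3+140)
P=[]
for n,a,b in [('FF',(170,20),(56,58)),('FB',(126,12),(28,96)),('NF',(54,576),(728,253)),('NB',(8,565),(713,297))]:
    p,e=tri(ray(ct,Tt,*t(a)),ray(cs,Ts,*s(b)));P.append(p);print(n,np.round(p,4),round(e,4),np.round(onz(ct,Tt,*t(a),.246),4),np.round(onz(cs,Ts,*s(b),.246),4))
for n,a,b in [('thinU',(360,307),(427,161)),('thinL',(370,337),(463,157)),('heelU',(481,269),(404,33)),('heelL',(490,299),(443,31))]:
    p,e=tri(ray(ct,Tt,*t(a)),ray(cs,Ts,*s(b)));print(n,np.round(p,4),round(e,4))
print('feet back',[np.round(onz(cs,Ts,*s(b),z),4) for b,z in [((108,383),0),((62,366),0),((640,562),0),((586,547),0)]])
print('propfront',[np.round(onz(ct,Tt,*t(b),.014),4) for b in [(235,263),(227,293)]])
print('propback side',[np.round(onz(cs,Ts,*s(b),.0),4) for b in [(284,375),(319,386)]])
E
python3 m2.py
```

```text
FF [0.7594 0.1177 0.2453] 0.0018 [0.7601 0.1177 0.246 ] [0.7581 0.1186 0.246 ]
FB [0.7669 0.1518 0.2447] 0.0015 [0.7672 0.1517 0.246 ] [0.7654 0.1531 0.246 ]
NF [0.339  0.2125 0.2428] 0.0011 [0.3392 0.2117 0.246 ] [0.3401 0.2152 0.246 ]
NB [0.348  0.246  0.2447] 0.0 [0.3483 0.2457 0.246 ] [0.3482 0.247  0.246 ]
thinU [ 5.429e-01 -4.530e-02 -5.000e-04] 0.0036
thinL [ 0.5129 -0.0546 -0.0014] 0.0009
heelU [ 0.5783 -0.1672  0.0237] 0.0013
heelL [ 0.5465 -0.1755  0.0228] 0.0035
feet back [array([0.7419, 0.201 , 0.    ]), array([0.7793, 0.1916, 0.    ]), array([0.3547, 0.2862, 0.    ]), array([0.3908, 0.2806, 0.    ])]
propfront [array([0.5925, 0.0827, 0.014 ]), array([0.562 , 0.0916, 0.014 ])]
propback side [array([0.6168, 0.176 , 0.    ]), array([0.5898, 0.1816, 0.    ])]
```

```bash
cat >> h.py <<'E'
def go(p,yaw):
    s=sense(); M=R.from_euler('xyz',s['tool_rot'],degrees=True).as_matrix()
    y=(s['tool_rot'][2]-yaw+180)%360-180
    return np.round(M.T@(np.array(p)-s['position'])*1000,1), round(np.radians(y),3)
O=np.array([.5515,.173]);ex=np.array([.22,.9755]);ey=np.array([-.9755,.22])
F=lambda x,y:O+x*ex+y*ey
E
python3 -c "
from h import *
print(go([.535,-.076,.303],105.7))"
```

```text
(array([ 499. , -442.3,    0.7]), np.float64(-1.592))
```

carry_out --pt "45 -40 0 -0.15 1" --pt "90 -80 0 -0.32 1" --pt "135 -120 0 -0.49 1" --pt "180 -160 0 -0.66 1" --pt "225 -200 0 -0.83 1" --pt "270 -240 0 -1.0 1" --pt "315 -280 0 -1.17 1" --pt "360 -320 0 -1.34 1" --pt "405 -360 0 -1.5 1" --pt "450 -400 0 -1.592 1"

```text
time_s: 1.35
position: [0.4988, -0.1278, 0.3039]
tool_rot: [-180.0, 0.0, 105.9]
ft_force: [1.2, -1.2, -0.4]
width: 0.0856
grip_force: 0.0
```

carry_out --pt "0 62 0 0 1" --pt "0 66 0 0 1" --pt "0 66 0 0 1"

```text
time_s: 1.72
position: [0.5615, -0.1117, 0.3032]
tool_rot: [-179.9, -0.1, 105.7]
ft_force: [-0.7, -0.3, -0.5]
width: 0.0851
grip_force: 0.0
```

Run:
```python
from h import *
s=sense();np.save('w1.npy',np.r_[s['position'],s['tool_rot']])
w=get_image('wrist');t=get_image('top')
cv2.imwrite('pics/w1.png',w);cv2.imwrite('pics/t1.png',t)
cv2.imwrite('pics/v1.png',np.hstack([cv2.resize(w,(480,360)),t[80:400,230:550][:, :].copy() if False else cv2.resize(t[80:400,150:434],(320,360))]))
```

```text
(no output)
```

View pics/v1.png

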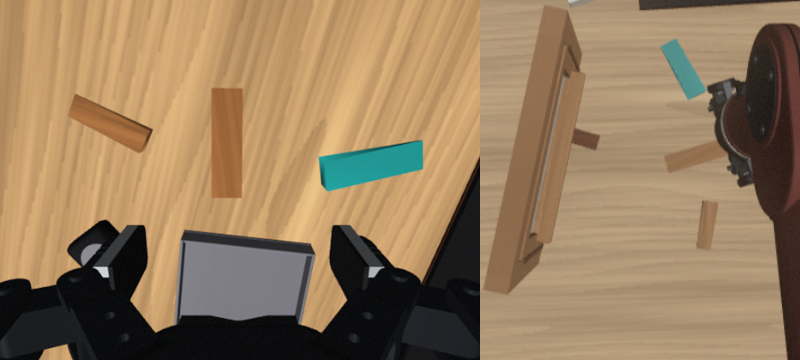

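The wrist view shows the large brown wedge upright at about (264,166), with its thin end up towards the frame. The small brown decoy is at the left and the turquoise one at the right. No camera housing shows. Next I refine with contours.

```bash
cat > m3.py <<'E'
from h import *
a=np.load('w1.npy');s=dict(position=a[:3],tool_rot=a[3:])
def comp(img,seed,name):
    c=img.astype(int); k=c[seed[1]-6:seed[1]+7,seed[0]-4:seed[0]+5].reshape(-1,3); hsv=cv2.cvtColor(img,cv2.COLOR_BGR2LAB).astype(int)
    m=np.median(hsv[seed[1]-6:seed[1]+7,seed[0]-4:seed[0]+5].reshape(-1,3),0)
    M=((np.abs(hsv-m)*[.5,1.5,1]).max(2)<12).astype(np.uint8); M=cv2.morphologyEx(M,cv2.MORPH_OPEN,np.ones((3,3)))
    n,L=cv2.connectedComponents(M); B=(L==L[seed[1],seed[0]]).astype(np.uint8)
    ct=max(cv2.findContours(B,0,2)[0],key=cv2.contourArea); r=cv2.minAreaRect(ct); print(name,np.round(r[0],1),np.round(r[1],1),round(r[2],1),B.sum()); return cv2.boxPoints(r)
cw,Tw=cam('wrist',s);ct,Tt=cam('top');cs,Ts=cam('side')
bw=comp(cv2.imread('pics/w1.png'),(264,166),'w');bt=comp(cv2.imread('pics/top0.png'),(343,218),'t')
print(bw.round(1).tolist())
pts={}
def mid(b,c,T):
    # end midpoints: short sides
    e=[(b[i]+b[(i+1)%4])/2 for i in range(4)];l=[np.linalg.norm(b[i]-b[(i+1)%4]) for i in range(4)]
    i=0 if l[0]<l[1] else 1; q=[e[i],e[i+2]]; q.sort(key=lambda u:-onz(c,T,*u,0)[1]); return q
qw,qt=mid(bw,cw,Tw),mid(bt,ct,Tt)
for n,u,v,z in zip(('thin','heel'),qw,qt,(.004,.029)):
    p,e=tri(ray(cw,Tw,*u),ray(ct,Tt,*v));print(n,u,np.round(p,4),round(e,4),'w@z',np.round(onz(cw,Tw,*u,z),4),'t@z',np.round(onz(ct,Tt,*v,z),4))
E
python3 m3.py
```

```text
w [265.  166.5] [127.  36.] 90.0 4536
t [260.4 199.7] [129.4 190.9] 64.2 5104
[[247.0, 103.0], [283.0, 103.0], [283.0, 230.0], [247.0, 230.0]]
thin [265. 103.] [ 0.5367 -0.0343  1.2016] 0.072 w@z [ 0.5308 -0.0498  0.004 ] t@z [0.5039 0.2706 0.004 ]
heel [265. 230.] [ 0.5578 -0.0139  0.5214] 0.0589 w@z [ 0.5642 -0.1693  0.029 ] t@z [ 0.6789 -0.1199  0.029 ]
```

```bash
python3 -c "
from h import *
print(go([.5595,-.1575,.074],105.6))"
```

```text
(array([-42.9, -13.3, 230. ]), np.float64(0.0))
```

carry_out --pt "-43 -13 0 0 1" --pt "-43 -13 60 0 1" --pt "-43 -13 120 0 1" --pt "-43 -13 180 0 1" --pt "-43 -13 215 0 1" --pt "-43 -13 230 0 1" --pt "-43 -13 230 0 1" --pt "-43 -13 230 0 0" --pt "-43 -13 230 0 0" --pt "-43 -13 230 0 0"

```text
time_s: 3.08
position: [0.5616, -0.1568, 0.0753]
tool_rot: [179.9, 0.1, 105.7]
ft_force: [0.1, -0.6, 2.6]
width: 0.0348
grip_force: 59.8
```

carry_out --pt "0 0 0 0 0" --pt "0 0 0 0 0" --pt "0 0 0 0 0"

```text
time_s: 3.45
position: [0.5617, -0.1568, 0.0753]
tool_rot: [179.9, 0.1, 105.7]
ft_force: [-0.2, -0.8, 7.0]
width: 0.0346
grip_force: 60.7
```

```bash
python3 -c "
from h import *
print(F(-.16,.03),go([*F(-.16,.03),.115],77.3))"
```

```text
[0.487035 0.02352 ] (array([193.7, -23.1, -40. ]), np.float64(0.496))
```

carry_out --pt "0 0 -20 0 0" --pt "0 0 -40 0 0" --pt "40 -5 -40 0.1 0" --pt "80 -10 -40 0.2 0" --pt "120 -14 -40 0.3 0" --pt "160 -19 -40 0.4 0" --pt "194 -23 -40 0.496 0" --pt "194 -23 -40 0.496 0" --pt "194 -23 -40 0.496 0"

```text
time_s: 4.58
position: [0.4868, 0.0236, 0.1149]
tool_rot: [179.9, 0.0, 77.3]
ft_force: [-0.2, -0.1, -1.1]
width: 0.0347
grip_force: 59.8
```

Run:
```python
from h import *
s=sense();print(s['position'],s['tool_rot'],s['ft_force'],go([*F(-.16,.03),.077],77.3),go([*F(-.094,.03),.077],77.3))
w=get_image('wrist');t=get_image('top');cv2.imwrite('pics/w2.png',w);cv2.imwrite('pics/t2.png',t)
cv2.imwrite('pics/v2.png',np.hstack([cv2.resize(w,(480,360)),cv2.resize(t[80:400,150:434],(320,360))]))
```

```text
[0.48682232 0.02357043 0.11492362] [1.79915059e+02 1.10178843e-02 7.73250655e+01] [-0.19635215 -0.08384135 -1.13072059] (array([ 0. ,  0.2, 37.9]), np.float64(0.0)) (array([66. ,  0.2, 37.9]), np.float64(0.0))
```

View pics/v2.png

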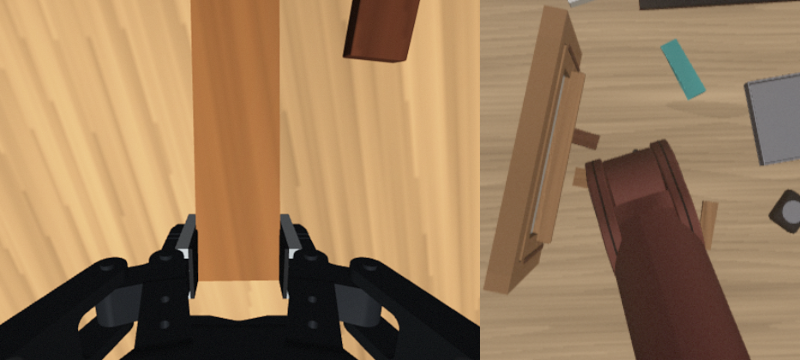

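The wedge is held straight. The prop tip is at the right, well clear of it. I lower the wedge and slide the thin end under.

carry_out --pt "0 0 20 0 0" --pt "0 0 38 0 0" --pt "12 0 38 0 0" --pt "24 0 38 0 0" --pt "36 0 38 0 0" --pt "46 0 38 0 0" --pt "56 0 38 0 0" --pt "56 0 38 0 0"

```text
time_s: 5.68
position: [0.4987, 0.0797, 0.076]
tool_rot: [180.0, -0.0, 77.4]
ft_force: [-0.9, -0.0, -0.7]
width: 0.0352
grip_force: 62.2
```

carry_out --pt "6 0 0 0 0" --pt "12 0 0 0 0" --pt "12 0 0.7 0 0" --pt "12 0 0.7 0 0" --pt "12 0 0.7 0 0.6" --pt "12 0 0.7 0 0.6" --pt "12 0 0.7 0 0.6" --pt "12 0 0.7 0 0.6"

```text
time_s: 6.68
position: [0.5012, 0.0903, 0.0753]
tool_rot: [180.0, -0.0, 77.3]
ft_force: [0.2, -0.8, -0.4]
width: 0.051
grip_force: 0.0
```

Run:
```python
from h import *
s=sense();print(s['position'],s['tool_rot'],s['ft_force'],s['width'])
for n in('wrist','top','side'): cv2.imwrite(f'pics/{n}3.png',get_image(n))
w=cv2.imread('pics/wrist3.png');t=cv2.imread('pics/side3.png')
cv2.imwrite('pics/v3.png',np.hstack([cv2.resize(w,(400,300)),cv2.resize(t[140:320,150:390],(400,300))]))
```

```text
[0.50124927 0.09029648 0.07526299] [ 1.79997153e+02 -3.12942838e-03  7.72722835e+01] [ 0.19255617 -0.83057024 -0.36859143] 0.05100600733942068
```

View pics/v3.png

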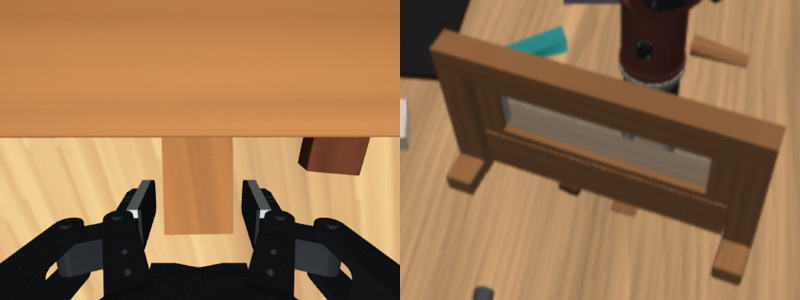

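```bash
python3 - <<'E'
from h import *
c,T=cam('top'); p0=np.array([.5615,-.1117]); yd=np.array([np.sin(np.radians(105.7)),-np.cos(np.radians(105.7))])
t=cv2.imread('pics/t1.png');t0=cv2.imread('pics/top0.png')
d=(cv2.absdiff(t,t0).max(2)>25); ys,xs=np.nonzero(d)
for z in(.25,.29,.33):
    P=np.array([onz(c,T,u,v,z)[:2] for u,v in zip(xs[::3],ys[::3])]); q=P-p0; a=q@yd; b=q@np.array([-yd[1],yd[0]])
    m=b>-.0 ; print(z,a.min(),a[(np.abs(b)<.05)].min(),np.sort(a[(np.abs(b)<.03)])[[3,-4]], b.max())
E
python3 -c "
import cv2;t=cv2.imread('pics/t1.png')
cv2.imwrite('pics/g1.png',cv2.resize(t[130:270,320:450],None,fx=4,fy=4,interpolation=2))"
```

```text
0.25 -0.43231678151211783 -0.3874793053110631 [-0.37755155  0.36358284] 0.6671738746073347
0.29 -0.4077894836143089 -0.3684012758834632 [-0.35999322  0.33620361] 0.6373565878758517
0.33 -0.3832621857164999 -0.35160334594512205 [-0.34240173  0.31408475] 0.6075393011443687
```

View pics/g1.png

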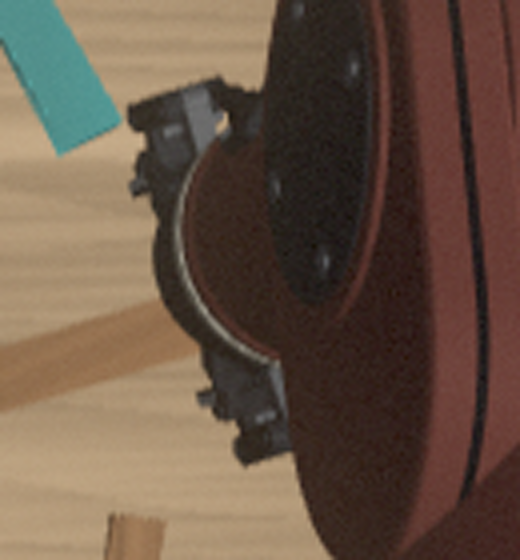

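The crop shows the open gripper's linkages spanning about 148 mm, so ±74 mm beside the body. They stick out about 17 mm past the finger backs. With the open finger back pushing on the heel, that should just clear the drip moulding. I retreat and turn.

carry_out --pt "-30 0 0 0 0.6" --pt "-60 0 0 0 0.6" --pt "-85 0 0 0 0.8" --pt "-85 0 0 -0.18 1" --pt "-85 0 0 -0.36 1" --pt "-85 0 0 -0.54 1" --pt "-85 0 0 -0.72 1" --pt "-85 0 0 -0.9 1" --pt "-85 0 0 -1.08 1" --pt "-85 0 0 -1.26 1"

```text
time_s: 8.07
position: [0.4825, 0.0074, 0.0753]
tool_rot: [180.0, 0.0, 149.8]
ft_force: [-0.1, 0.0, 0.0]
width: 0.0857
grip_force: 0.0
```

carry_out --pt "0 0 2 -0.16 1" --pt "0 0 5 -0.311 1" --pt "0 0 7 -0.311 1" --pt "0 0 7 -0.311 1"

```text
time_s: 8.57
position: [0.4824, 0.0074, 0.0681]
tool_rot: [180.0, -0.0, 167.1]
ft_force: [0.8, -0.5, 0.4]
width: 0.0853
grip_force: 0.0
```

Run:
```python
from h import *
s=sense();p=s['position'][:2]-O;print(s['position'],s['tool_rot'],s['ft_force'],s['width'],'frame',p@ex,p@ey,go([*F(-.165,.031),.068],167.3))
for n in('top','side'): cv2.imwrite(f'pics/{n}4.png',get_image(n))
```

```text
[0.48239956 0.00739755 0.06811176] [ 1.79995420e+02 -1.93973102e-02  1.67091834e+02] [ 0.77020517 -0.51485297  0.40274399] 0.08532219250345488 frame -0.17674729119661464 0.030974937422617685 (array([ 0.1, 11.7,  0.1]), np.float64(-0.004))
```

carry_out --pt "0 8 0 0 1" --pt "0 14 0 0 1" --pt "0 18 0 0 1" --pt "0 22 0 0 1" --pt "0 26 0 0 1" --pt "0 30 0 0 1" --pt "0 30 0 0 1"

```text
time_s: 9.55
position: [0.4892, 0.0371, 0.0682]
tool_rot: [180.0, 0.0, 167.3]
ft_force: [-0.1, -0.1, 0.1]
width: 0.0852
grip_force: 0.0
```

carry_out --pt "0 3 0 0 1" --pt "0 6 0 0 1" --pt "0 9 0 0 1" --pt "0 12 0 0 1" --pt "0 12 0 0 1"

```text
time_s: 10.18
position: [0.4918, 0.0465, 0.0683]
tool_rot: [-179.8, -0.0, 167.2]
ft_force: [-1.7, -9.0, 4.5]
width: 0.0858
grip_force: 4.4
```

carry_out --pt "0 2 0 0 1" --pt "0 4 0 0 1" --pt "0 6 0 0 1" --pt "0 6 0 0 1"

```text
time_s: 10.68
position: [0.4931, 0.0521, 0.0683]
tool_rot: [-179.8, -0.0, 167.2]
ft_force: [-2.8, -9.6, 5.7]
width: 0.0852
grip_force: 4.8
```

carry_out --pt "0 2 0 0 1" --pt "0 4 0 0 1" --pt "0 6 0 0 1" --pt "0 8 0 0 1" --pt "0 8 0 0 1"

```text
time_s: 11.3
position: [0.4949, 0.0599, 0.0683]
tool_rot: [-179.8, -0.0, 167.2]
ft_force: [-1.3, -9.3, 5.3]
width: 0.0854
grip_force: 4.9
```

carry_out --pt "0 1 0 0 1" --pt "0 2 0 0 1" --pt "0 3 0 0 1" --pt "0 3 0 0 1"

```text
time_s: 11.8
position: [0.4955, 0.0626, 0.0683]
tool_rot: [-179.8, -0.0, 167.2]
ft_force: [-1.6, -10.7, 7.4]
width: 0.0852
grip_force: 5.4
```

Run:
```python
from h import *
s=sense();p=s['position'][:2]-O;print(s['position'],s['tool_rot'],s['ft_force'],s['width'],'frame',p@ex,p@ey)
I=[]
for n in('top','side','wrist'): I.append(get_image(n));cv2.imwrite(f'pics/{n}5.png',I[-1])
a=cv2.resize(I[0][140:300,170:330],(400,400),interpolation=2);b=cv2.resize(I[1][180:300,200:360],(400,300),interpolation=2)
cv2.imwrite('pics/v5.png',np.hstack([a,np.vstack([b,np.zeros((100,400,3),np.uint8)])]))
```

```text
[0.49554931 0.06256039 0.06830945] [-1.79803696e+02 -7.68712822e-04  1.67161389e+02] [ -1.57329753 -10.71498976   7.39485903] 0.08522519648700358 frame -0.12004299289511794 0.030283186962453797
```

View pics/v5.png

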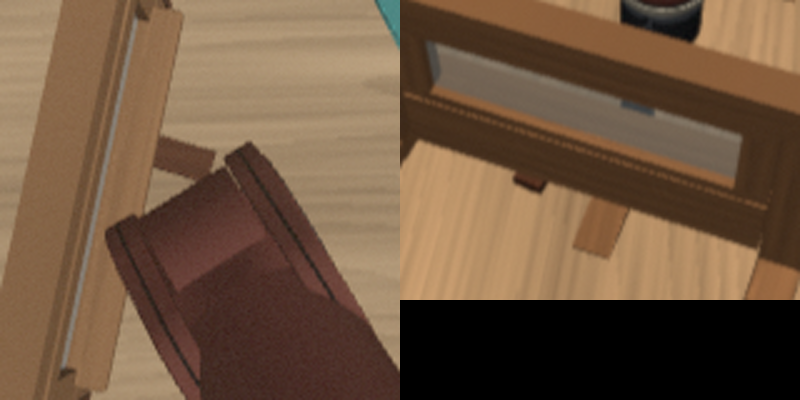

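The wedge tip shows well past the sash at the back, and the prop is still in place. I continue in small steps.

carry_out --pt "0 1 0 0 1" --pt "0 2 0 0 1" --pt "0 3 0 0 1" --pt "0 3 0 0 1"

```text
time_s: 12.45
position: [0.4962, 0.0655, 0.0683]
tool_rot: [-179.8, -0.0, 167.2]
ft_force: [-1.6, -9.8, 6.7]
width: 0.0852
grip_force: 5.4
```

carry_out --pt "0 1 0 0 1" --pt "0 1.5 0 0 1" --pt "0 1.5 0 0 1"

```text
time_s: 12.82
position: [0.4965, 0.0668, 0.0683]
tool_rot: [-179.8, -0.0, 167.2]
ft_force: [-2.3, -10.9, 6.8]
width: 0.0853
grip_force: 5.6
```

carry_out --pt "0 1 0 0 1" --pt "0 1 0 0 1" --pt "0 1 0 0 1"

```text
time_s: 13.2
position: [0.4968, 0.0679, 0.0683]
tool_rot: [-179.8, -0.0, 167.2]
ft_force: [-1.5, -10.0, 6.5]
width: 0.0854
grip_force: 5.5
```

carry_out --pt "0 1 0 0 1" --pt "0 1 0 0 1"

```text
time_s: 13.45
position: [0.497, 0.0688, 0.0683]
tool_rot: [-179.8, 0.0, 167.2]
ft_force: [-2.3, -10.4, 6.6]
width: 0.0852
grip_force: 5.5
```

carry_out --pt "0 1 0 0 1" --pt "0 1 0 0 1"

```text
time_s: 13.7
position: [0.4972, 0.0698, 0.0683]
tool_rot: [-179.8, -0.0, 167.2]
ft_force: [-2.6, -10.3, 7.3]
width: 0.0855
grip_force: 5.5
```

carry_out --pt "0 1 0 0 1" --pt "0 1 0 0 1"

```text
time_s: 13.95
position: [0.4975, 0.0708, 0.0683]
tool_rot: [-179.8, 0.0, 167.2]
ft_force: [-1.2, -11.1, 6.5]
width: 0.0853
grip_force: 5.5
```

```bash
cat > sh.py <<'E'
from h import *
import sys
c,T=cam('side')
y=-.10; a=proj(c,T,[*F(.012,y),.014]);b=proj(c,T,[*F(.012,y),.020]);print('expected full shift px',b-a)
g=lambda f:cv2.cvtColor(f,cv2.COLOR_BGR2GRAY).astype(np.float32)
im=get_image('side');cv2.imwrite('pics/side_n.png',im)
r0=g(cv2.imread('pics/side0.png'))
def edges(I): # rail lower edge: subpixel dark->light crossing on columns 210-240
    out=[]
    for u in list(range(212,240,2))+list(range(300,340,2)):
        p=proj(c,T,[*F(.012,.0),.0]);
        col=cv2.GaussianBlur(I,(5,5),0)[:,u]; k0=int(np.interp(u,[205,345],[236,278])); seg=np.diff(col[k0-12:k0+14]); w=np.clip(seg-4,0,None); out.append((w*np.arange(len(w))).sum()/max(w.sum(),1e-3))
    return np.array(out)
e0=edges(r0)
for n in('side3','side4','side5','side_n'):
    I=g(cv2.imread(f'pics/{n}.png')); d=edges(I)-e0; print(n,np.round(np.median(d[:14]),2),np.round(np.median(d[14:]),2))
E
python3 sh.py
```

```text
expected full shift px [-0.22228359 -1.4121718 ]
side3 0.0 -0.0
side4 -0.01 -0.0
side5 -0.92 -0.95
side_n -1.29 -1.34
```

carry_out --pt "0 1 0 0 1" --pt "0 1 0 0 1"

```text
time_s: 14.25
position: [0.4976, 0.0717, 0.0683]
tool_rot: [-179.8, -0.0, 167.2]
ft_force: [-2.6, -10.3, 6.8]
width: 0.0854
grip_force: 5.5
```

carry_out --pt "0 1 0 0 1" --pt "0 1 0 0 1"

```text
time_s: 14.5
position: [0.4979, 0.0725, 0.0683]
tool_rot: [-179.8, -0.0, 167.1]
ft_force: [-1.7, -11.5, 8.3]
width: 0.0855
grip_force: 6.0
```

carry_out --pt "0 1 0 0 1" --pt "0 1 0 0 1"

```text
time_s: 14.75
position: [0.4979, 0.0727, 0.0684]
tool_rot: [-179.7, -0.0, 167.1]
ft_force: [-4.3, -14.7, 11.5]
width: 0.0854
grip_force: 8.0
```

carry_out --pt "0 1 0 0 1" --pt "0 1 0 0 1"

```text
time_s: 15.0
position: [0.498, 0.0729, 0.0684]
tool_rot: [-179.6, -0.0, 167.1]
ft_force: [-6.7, -18.0, 13.6]
width: 0.0854
grip_force: 9.8
```

```bash
python3 sh.py
```

```text
expected full shift px [-0.22228359 -1.4121718 ]
side3 0.0 -0.0
side4 -0.01 -0.0
side5 -0.92 -0.95
side_n -1.34 -1.4
```

carry_out --pt "0 0.5 -1 0 1" --pt "0 1 -1.5 0 1" --pt "0 1 -1.5 0 1"

```text
time_s: 15.42
position: [0.4976, 0.0736, 0.0686]
tool_rot: [-179.6, -0.1, 167.1]
ft_force: [-1.2, -15.6, -3.7]
width: 0.0852
grip_force: 7.6
```

carry_out --pt "0 1 0 0 1" --pt "0 2 0 0 1" --pt "0 2 0 0 1"

```text
time_s: 15.8
position: [0.4976, 0.0739, 0.0687]
tool_rot: [-179.5, -0.2, 167.0]
ft_force: [-4.8, -23.3, 5.3]
width: 0.0853
grip_force: 11.9
```

carry_out --pt "0 0 0 0 1" --pt "0 0 0 0 1" --pt "0 -3 0 0 1" --pt "0 -6 0 0 1" --pt "0 -20 0 0 1" --pt "0 -45 0 0 1" --pt "0 -70 0 0 1" --pt "0 -70 0 0 1"

```text
time_s: 16.8
position: [0.4832, 0.0097, 0.0697]
tool_rot: [-180.0, 0.0, 167.1]
ft_force: [0.7, 0.4, 1.0]
width: 0.0856
grip_force: 0.0
```

```bash
python3 sh.py
python3 - <<'E'
from h import *
s=sense();p=s['position'][:2]-O;print(s['position'],s['ft_force'],'frame',p@ex,p@ey)
t=get_image('top');cv2.imwrite('pics/top6.png',t)
t0=cv2.imread('pics/top0.png')
# prop mask: dark reddish; compare in both
for n,i in(('0',t0),('6',t)):
    l=cv2.cvtColor(i,cv2.COLOR_BGR2LAB).astype(int); M=np.zeros(l.shape[:2],np.uint8)
    m=np.median(cv2.cvtColor(t0,cv2.COLOR_BGR2LAB)[199:207,240:249].reshape(-1,3),0)
    M[185:225,232:270]=(np.abs(l-m).max(2)<14)[185:225,232:270]
    c=max(cv2.findContours(M,0,2)[0],key=cv2.contourArea);r=cv2.minAreaRect(c);print(n,r,M.sum())
    b=cv2.boxPoints(r);cm,T=cam('top');w=np.array([onz(cm,T,*q,.014)[:2] for q in b]);print(np.round([[(a-O)@ex,(a-O)@ey] for a in w],4).tolist())
E
```

```text
expected full shift px [-0.22228359 -1.4121718 ]
side3 0.0 -0.0
side4 -0.01 -0.0
side5 -0.92 -0.95
side_n -1.34 -1.4
[0.48349625 0.01107699 0.06988381] [-0.74080953 -0.17440451  0.00996801] frame -0.17291672267766817 0.0307145963875054
0 ((242.92039489746094, 203.2706756591797), (23.137636184692383, 12.528183937072754), 16.389541625976562) 287
[[-0.023, -0.0339], [-0.0254, -0.062], [-0.0772, -0.0572], [-0.0748, -0.0291]]
6 ((242.73394775390625, 203.22018432617188), (22.796266555786133, 12.451742172241211), 16.699243545532227) 269
[[-0.0229, -0.0341], [-0.0254, -0.062], [-0.0765, -0.0571], [-0.0739, -0.0292]]
```

```bash
python3 -c "
from h import *
print(go([*F(-.150,-.038),.14],74))"
```

```text
(array([-68.8,  22.1, -70. ]), np.float64(1.628))
```

carry_out --pt "0 0 -35 0 1" --pt "0 0 -70 0.15 1" --pt "-20 5 -70 0.33 1" --pt "-40 10 -70 0.51 1" --pt "-60 15 -70 0.69 1" --pt "-69 18 -70 0.87 1" --pt "-69 20 -70 1.05 1" --pt "-69 22 -70 1.23 1" --pt "-69 22 -70 1.41 1" --pt "-69 22 -70 1.59 1"

```text
time_s: 18.15
position: [0.5558, 0.0196, 0.1398]
tool_rot: [180.0, -0.0, 76.0]
ft_force: [0.0, -0.8, -0.1]
width: 0.0851
grip_force: 0.0
```

carry_out --pt "0 0 0 0.03 1" --pt "0 0 0 0.03 1"

```text
time_s: 18.4
position: [0.5557, 0.0188, 0.1398]
tool_rot: [180.0, -0.0, 74.7]
ft_force: [-0.2, -0.4, -0.7]
width: 0.0852
grip_force: 0.0
```

```bash
cat > m4.py <<'E'
from h import *
s=sense();w=get_image('wrist');cv2.imwrite('pics/wrist7.png',w)
c,T=cam('wrist',s);print(s['position'],s['tool_rot'])
u0=proj(c,T,[*F(-.068,-.043),.014]).astype(int);print('seed',u0)
lab=cv2.cvtColor(w,cv2.COLOR_BGR2LAB).astype(int);m=np.median(lab[u0[1]-3:u0[1]+4,u0[0]-6:u0[0]+7].reshape(-1,3),0);print(m)
M=(np.abs(lab-m).max(2)<16).astype(np.uint8);M=cv2.morphologyEx(M,cv2.MORPH_OPEN,np.ones((3,3)));n,L=cv2.connectedComponents(M);B=(L==L[u0[1],u0[0]]).astype(np.uint8)
ct=max(cv2.findContours(B,0,2)[0],key=cv2.contourArea);r=cv2.minAreaRect(ct);b=cv2.boxPoints(r);print(r,cv2.boundingRect(ct))
P=[onz(c,T,*q,.014)[:2] for q in b];print(np.round([[(a-O)@ex,(a-O)@ey] for a in P],4).tolist())
# height by two views: front-end mid
b2=sorted(b.tolist(),key=lambda q:-q[1])[:2];mw=np.mean(b2,0)
ctp,Tt=cam('top');mt=(np.array([235,263])/2.2+np.array([227,293])/2.2)/2+[150,80]
p,e=tri(ray(c,T,*mw),ray(ctp,Tt,*mt));print('front end',np.round(p,4),round(e,4),'frame',(p[:2]-O)@ex,(p[:2]-O)@ey)
cv2.imwrite('pics/v7.png',w)
E
python3 m4.py
```

```text
[0.55571259 0.01884539 0.13976394] [ 1.79996693e+02 -1.80733065e-02  7.47149800e+01]
seed [278  75]
[ 59. 143. 146.]
((283.8458251953125, 46.39559555053711), (60.08976364135742, 94.4757308959961), 1.6365771293640137) (253, 0, 63, 95)
[[-0.0758, -0.0292], [-0.032, -0.0333], [-0.0341, -0.0625], [-0.0781, -0.0604]]
front end [ 0.5787  0.0883 -0.0046] 0.0004 frame -0.07665954768623368 -0.04514864281372937
```

View pics/v7.png

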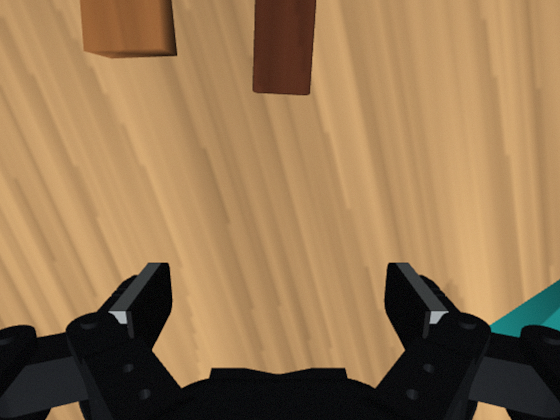

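The view shows the prop end at (283,93) between the finger lines, and the wedge heel at left (80–175, 55) about 38 mm clear. I descend, then approach the prop.

```bash
python3 -c "
from h import *
print(go([*F(-.15,-.041),.072],73),go([*F(-.079,-.0448),.072],73))"
```

```text
(array([-0.2,  3. , 67.7]), np.float64(0.03)) (array([70.9,  3.6, 67.7]), np.float64(0.03))
```

carry_out --pt "0 3 30 0.03 0.6" --pt "0 3 60 0.03 0.6" --pt "0 3 67.5 0.03 0.6" --pt "15 3 67.5 0.03 0.6" --pt "30 3.5 67.5 0.03 0.6" --pt "45 3.5 67.5 0.03 0.6" --pt "58 3.5 67.5 0.03 0.6" --pt "58 3.5 67.5 0.03 0.6"

```text
time_s: 19.45
position: [0.5748, 0.0748, 0.0725]
tool_rot: [180.0, -0.0, 72.9]
ft_force: [1.1, -0.2, 0.1]
width: 0.051
grip_force: 0.0
```

carry_out --pt "4 0 0 0 0.6" --pt "8 0 0 0 0.6" --pt "10 0 0 0 0.6" --pt "12 0 0 0 0.6" --pt "12 0 0 0 0.6"

```text
time_s: 20.08
position: [0.5781, 0.0846, 0.0722]
tool_rot: [-180.0, -0.0, 72.8]
ft_force: [-0.6, -0.0, -0.2]
width: 0.0513
grip_force: 0.0
```

carry_out --pt "2 0 0 0 0.6" --pt "2 0 0 0 0" --pt "2 0 0 0 0" --pt "2 0 0 0 0" --pt "2 0 0 0 0" --pt "2 0 0 0 0"

```text
time_s: 20.82
position: [0.579, 0.0865, 0.0726]
tool_rot: [180.0, -0.0, 72.7]
ft_force: [0.0, -0.1, 5.8]
width: 0.0276
grip_force: 62.0
```

carry_out --pt "-4 0 -0.5 0 0" --pt "-10 0 -0.5 0 0" --pt "-18 0 -0.5 0 0" --pt "-28 0 -0.5 0 0" --pt "-40 0 -0.5 0 0" --pt "-54 0 -0.5 0 0" --pt "-70 0 -0.5 0 0" --pt "-85 0 -0.5 0 0" --pt "-95 0 -0.5 0 0" --pt "-95 0 -0.5 0 0"

```text
time_s: 22.08
position: [0.5502, -0.0056, 0.0727]
tool_rot: [-180.0, 0.0, 72.7]
ft_force: [-0.1, 0.5, 0.0]
width: 0.0279
grip_force: 59.2
```

```bash
python3 sh.py
python3 - <<'E'
from h import *
s=sense();p=s['position'][:2]-O;print(s['position'],s['tool_rot'],s['width'],'frame',p@ex,p@ey)
c,T=cam('top')
# tray: corners hand-picked from top0
t=cv2.imread('pics/top0.png');l=cv2.cvtColor(t,cv2.COLOR_BGR2HSV).astype(int)
m=np.median(l[175:195,413:433].reshape(-1,3),0);M=(np.abs(l-m)[...,1:].max(2)<40).astype(np.uint8);M=cv2.morphologyEx(M,2,np.ones((3,3)));n,L=cv2.connectedComponents(M);B=(L==L[185,423]).astype(np.uint8)
r=cv2.minAreaRect(max(cv2.findContours(B,0,2)[0],key=cv2.contourArea));print(r,[np.round(onz(c,T,*q,.028)[:2],3) for q in cv2.boxPoints(r)],onz(c,T,*r[0],.004))
E
```

```text
expected full shift px [-0.22228359 -1.4121718 ]
side3 0.0 -0.0
side4 -0.01 -0.0
side5 -0.92 -0.95
side_n -1.34 -1.4
[ 0.55039293 -0.00475338  0.07267382] [-1.79989182e+02  1.11417108e-02  7.27125808e+01] 0.027768343527420632 frame -0.1736419793148367 -0.03802579778313449
((421.7884826660156, 184.44232177734375), (76.09306335449219, 56.28533172607422), 78.69007110595703) [array([ 0.689, -0.212]), array([ 0.711, -0.337]), array([ 0.542, -0.362]), array([ 0.521, -0.237])] [ 0.6184971  -0.29576646  0.004     ]
```

```bash
python3 -c "
from h import *
print(go([.568,-.299,.142],8.4))"
```

```text
(array([-275.7,  104.2,  -69.3]), np.float64(1.122))
```

carry_out --pt "0 0 -35 0 0" --pt "0 0 -70 0 0" --pt "-35 13 -70 0.15 0" --pt "-75 28 -70 0.31 0" --pt "-115 43 -70 0.47 0" --pt "-155 58 -70 0.63 0" --pt "-195 73 -70 0.79 0" --pt "-235 88 -70 0.95 0" --pt "-276 104 -70 1.1 0" --pt "-276 104 -70 1.122 0"

```text
time_s: 23.38
position: [0.5672, -0.3027, 0.1422]
tool_rot: [179.9, 0.1, 8.1]
ft_force: [0.2, -0.1, -0.4]
width: 0.0277
grip_force: 59.3
```

Run:
```python
from h import *
s=sense();print(s['position'],s['tool_rot'],s['width'],go([.568,-.299,.079],8.4))
w=get_image('wrist');cv2.imwrite('pics/wrist8.png',w);t=get_image('top');cv2.imwrite('pics/top8.png',t)
c,T=cam('wrist',s)
lab=cv2.cvtColor(w,cv2.COLOR_BGR2LAB).astype(int);M=(np.abs(lab-[59,143,146]).max(2)<18).astype(np.uint8);M=cv2.morphologyEx(M,2,np.ones((3,3)))
ct=max(cv2.findContours(M,0,2)[0],key=cv2.contourArea);r=cv2.minAreaRect(ct);print('prop',r)
R_=np.array([(onz(c,T,*q,.084)[:2]-s['position'][:2]) for q in cv2.boxPoints(r)])@R.from_euler('xyz',s['tool_rot'],degrees=True).as_matrix()[:2,:2];print('tool xy mm',np.round(R_*1000,1).tolist())
hsv=cv2.cvtColor(w,cv2.COLOR_BGR2HSV).astype(int);
# tray outline: low-saturation pixels
G=((hsv[...,1]<70)&(hsv[...,2]>70)).astype(np.uint8);G[330:]=0;G=cv2.morphologyEx(G,2,np.ones((5,5)))
cg=max(cv2.findContours(G,0,2)[0],key=cv2.contourArea);x,y,ww,hh=cv2.boundingRect(cg);print('tray bbox',x,y,ww,hh,[np.round(onz(c,T,u,v,.004)[:2],3) for u,v in((x,y),(x+ww,y),(x,y+hh),(x+ww,y+hh))])
```

```text
[ 0.56719998 -0.30266766  0.14220667] [1.79909278e+02 6.34489436e-02 8.07142131e+00] 0.027711628708431007 (array([ 1.4, -3.6, 63.2]), np.float64(-0.006))Traceback (most recent call last):
  File "<stdin>", line 6, in <module>
ValueError: max() iterable argument is empty
```

Run:
```python
from h import *
s=sense();w=cv2.imread('pics/wrist8.png');c,T=cam('wrist',s)
M3=R.from_euler('xyz',s['tool_rot'],degrees=True).as_matrix()
P=lambda x,y,z:proj(c,T,s['position']+M3@np.array([x,y,z]))
hsv=cv2.cvtColor(w,cv2.COLOR_BGR2HSV);lab=cv2.cvtColor(w,cv2.COLOR_BGR2LAB)
for x in(.02,.04,.06,.08): u=P(x,0,.059).astype(int);print(x,u,lab[u[1],u[0]] if 0<=u[1]<420 else None)
u=P(.045,0,.059).astype(int);m=lab[u[1],u[0]].astype(int)
B=(np.abs(lab.astype(int)-m).max(2)<22).astype(np.uint8);B=cv2.morphologyEx(B,2,np.ones((3,3)));n,L=cv2.connectedComponents(B);x,y,a,b=cv2.boundingRect((L==L[u[1],u[0]]).astype(np.uint8));print('prop bbox',x,y,a,b)
for q in((x+a/2,y),(x,y+b/2),(x+a,y+b/2)): p=onz(c,T,*q,.084)-s['position'];print(np.round(M3.T@p*1000,1))
# tray colour profile along tool y at x=.05 on floor, and along x
for k in range(-90,91,10):
    v=proj(c,T,np.r_[(s['position']+M3@[.05,k/1000,0])[:2],.004]).astype(int); print(k,lab[v[1],v[0]] if 0<=v[0]<560 and 0<=v[1]<420 else None,end=' ')
```

```text
0.02 [274 237] [ 97 149 154]
0.04 [274 186] [100 150 154]
0.06 [273 131] [ 99 149 154]
0.08 [273  70] [ 89 149 151]
prop bbox 227 12 90 266
[97.8 -0.5 58.1]
[ 55.2 -16.6  58.2]
[55.2 15.2 58.1]
-90 [215 132 162] -80 [175 130 125] -70 [123 130 124] -60 [188 131 123] -50 [190 130 124] -40 [189 130 123] -30 [188 129 124] -20 [ 96 149 153] -10 [ 89 149 152] 0 [103 151 154] 10 [ 87 149 150] 20 [101 151 154] 30 [186 130 123] 40 [189 130 124] 50 [190 129 124] 60 [189 129 124] 70 [ 61 129 126] 80 [219 131 162] 90 [222 130 162]
```

The prop hangs level over the tray and is centred. I lower it and release.

carry_out --pt "1 -3 30 0 0" --pt "1 -3 55 0 0" --pt "1 -3 63 0 0" --pt "1 -3 63.5 0 0" --pt "1 -3 63.5 0 0.6" --pt "1 -3 63.5 0 0.6" --pt "1 -3 63.5 0 0.6" --pt "1 -3 30 0 0.6" --pt "1 -3 -20 0 0.6" --pt "1 -3 -60 0 0.6"

```text
time_s: 24.72
position: [0.5688, -0.2957, 0.205]
tool_rot: [180.0, -0.1, 8.5]
ft_force: [1.0, 0.6, 0.4]
width: 0.0513
grip_force: 0.0
```

```bash
python3 sh.py
python3 - <<'E'
from h import *
s=sense();print(s['position'],s['width'],s['time_s'])
w=get_image('wrist');t=get_image('top');cv2.imwrite('pics/wrist9.png',w);cv2.imwrite('pics/top9.png',t);c,T=cam('wrist',s)
M3=R.from_euler('xyz',s['tool_rot'],degrees=True).as_matrix()
lab=cv2.cvtColor(w,cv2.COLOR_BGR2LAB).astype(int);B=(np.abs(lab-[98,149,153]).max(2)<25).astype(np.uint8);B=cv2.morphologyEx(B,2,np.ones((3,3)))
for q in cv2.findContours(B,0,2)[0]:
    if cv2.contourArea(q)>300:
        r=cv2.minAreaRect(q);p=onz(c,T,*r[0],.018);print('prop',r,np.round(p,3))
G=((abs(lab[...,2]-124)<5)&(abs(lab[...,1]-130)<4)&(lab[...,0]>150)).astype(np.uint8);print('floor mean',cv2.minAreaRect(max(cv2.findContours(G,0,2)[0],key=cv2.contourArea)))
# bystanders: diff top0/top9 near hammer and tape
t0=cv2.imread('pics/top0.png');d=cv2.absdiff(t,t0).max(2)
print('hammer diff',d[150:280,95:142].max(),'tape diff',d[245:290,405:450].max())
E
```

```text
expected full shift px [-0.22228359 -1.4121718 ]
side3 0.0 -0.0
side4 -0.01 -0.0
side5 -0.92 -0.95
side_n -1.34 -1.41
[ 0.57066576 -0.29655407  0.21084259] 0.051070164477085865 24.775
prop ((272.9079284667969, 129.85760498046875), (133.8558349609375, 41.2342643737793), 88.72696685791016) [ 0.622 -0.288  0.018]
floor mean ((280.7001953125, 127.32337188720703), (217.59930419921875, 188.01551818847656), 89.6279525756836)
hammer diff 15 tape diff 14
```

carry_out --pt "0 0 -20 0 0.6" --pt "0 0 -20 0 0.6" --pt "0 0 -20 0 0.6" --pt "0 0 -20 0 0.6"

```text
time_s: 25.38
position: [0.5683, -0.2955, 0.2219]
tool_rot: [-180.0, 0.1, 8.5]
ft_force: [0.3, 0.3, 0.4]
width: 0.0512
grip_force: 0.0
```

```bash
python3 -c "
from bench import finish_job
print(finish_job())"
```

```text
the job is handed in; nothing more can be done
None
```

I handed the job in at about 25 s. In the images the sash is up at the head to within measurement, the wedge is in on its own, the prop lies centred in the tray, and the hammer and tape have not moved. The wedge's grip on the sash was not measured directly: I estimated about 13 N from the push force, and the hand-in gave no verdict.

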